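Clear and check the foot control

ROBOT

A 6-joint arm with a two-finger parallel gripper is mounted at the origin on a cart in front of the work surface, level with it; the furniture and walls round the work are solid. World frame = base frame: x ahead of the robot, y to its left, z up, the work surface at z = 0. Lengths are in m, angles in rad, forces in N, time in s.
With the tool pointing down it reaches from about 0.35 to 0.775 m from the base axis. Payload 7.3 kg.
Tool frame: the origin (TCP) lies at the very end of the fingers, on their centre line; the grasp point (between the pads) lies 19 mm behind it; z points along the fingers, y is the line along which they close (so a half turn about z gives the same grasp; the last joint's range is limited). The gripper opens to 92 mm and grips with 3 to 60 N. Pads are 19 mm wide; open, the fingers measure 130 mm over their backs; the gripper's body (75 mm by 190 mm) begins 47 mm behind the grasp point.
Start: joints at [-1.423, 0.342, 1.524, -0, 1.275, -0.146], TCP at [0.152, -0.503, 0.227] pointing down, gripper open.
Joint ranges: [-2.53, 2.53], [-0.77, 2.02], [0.04, 2.7], [-1, 4.14], [0.28, 2.66], [-3.11, 3.11]. Speed limits (rad/s): [2.57, 2.57, 3.14, 3.14, 3.14, 3.14].

INTERFACE

Orientations are given as [roll, pitch, yaw] about the fixed x, y, z axes, in that order (R = Rz(yaw) Ry(pitch) Rx(roll)).
In Python, from cell import observe, read_camera, get_calibration, hand_in, search_frame gives the robot as it stands.
- The arm moves only by the tool step_arm, never from a script. Its argument "commands" is a list of rows, each an object with "translation": the shift along the tool's x, y, z in mm, a list of three; "roll": the turn about the tool's z in rad. In form: [{"translation": [x, y, z], "roll": roll}, ...]. A call has 1 to 20 rows; each row shifts and turns the commanded pose from where the row before left it, along the tool's axes as they then stand; what a row does not reach is not made up. A row lasts 1/12 s, in which the tool goes at most 41.7 mm and 7.16 degrees, less where a joint would pass 70% of its speed; a pose out of reach is approached as far as the arm can. A call is refused whole if a number of a shift passes 41.7 or a number of a turn 0.125, either way. A call with a gripper value outside its range is refused whole. "fingers" is the opening, from 0 (shut) to 1 (fully open), set as the call begins (left out, the last holds). The fingers move at their own pace and stop on an object; "grip_force" is the grip in N (left out, the last holds). Time passes only in rows, so rows that do not move let the fingers close. It gives the time, the measured TCP pose, the force, the opening and the grip force at its end, in the units of the state.
- observe(): the state, without advancing time (a new reading comes with each control period).
- read_camera(name): name is "side" or "top"; returns the picture (480x640x3 uint8, red, green, blue); there is no depth.
- get_calibration(name): a dict with "camera_matrix" (3x3 intrinsics, pixels), "world_from_camera" (4x4, takes a point from camera to world coordinates). Camera axes: x right, y up, looking along -z (the intrinsics and any distortion apply to the point x, -y, -z); pixel columns grow to the right and rows downward; lengths in m; the calibration is good to about 2 mm. A picture is of the moment at which its call begins. get_calibration takes no time and is no camera call.
- hand_in(): hands the job in; it is judged then, once.
Trained networks look in the newest picture that a camera, given by its name, has taken for a name from the list of things; names that differ only in an ending like _2 or _b are one class to them, and where a whole thing is asked for, a point or a joint stands for the part that bears it (a point fixed in the world has none). Each returns a list of dicts, best first, with "confidence" (0 to 1); they miss things now and then, are a little off and sometimes report something else, mostly with a low value. They report only what shows in the picture. A call takes as long as a camera call.
- search_frame(camera, name): "at" ([x, y, z] in m, in world coordinates, good to about 4 mm: the middle of the surface that is visible of it).
The state is a dict: "time": time; "qpos": joint angles; "qvel": joint speeds; "joint_efforts": joint torques, N m; "tool_pos": TCP position; "tool_rot": TCP orientation; "contact_force": force on the tool from outside, world axes, zero at the start; "torque": the same for the moment, N m; "opening": finger opening in m; "grip_force": force on a finger pad.
Only numpy, scipy, OpenCV 4.12 (cv2) and the standard library are available. Lean on these libraries where they do the work, as an engineer would, in place of code of your own. Each camera call takes 0.05 s, during which the arm holds its last target. There are 200 camera calls.

TASK

The lint brush was left lying under the treadle of the foot control, so the treadle cannot go all the way down. Slide the brush out and lay it flat in the black tray, then press the treadle fully down to its stop, hold it there for a second, and let it spring back up. Leave the other things on the table where they are.

Things in the scene. Friction and masses are not known exactly. Their poses are not given: they have to be found in the camera images.
- foot_control: Sewing machine foot control, grey plastic, 168 mm (x) by 104 mm (y), fixed. Origin: centre of its underside, on the table. z up; -x points to the open, raised toe end, roughly towards the robot, +x to the heel; the treadle's hinge pin lies along y at x = +62, z = 17 mm. Base plate top at z = 9 mm; cheeks and heel wall rise to 28 mm.
- treadle_pad (a point): The point to press: on the ribbed rubber top of the treadle, on its centre line, 115 mm from the hinge pin, moving with it; 46 mm above the table at rest, 23 mm at the stop. The treadle is a grey plate 98 mm wide, 8 mm thick, reaching 142 mm from the pin; at rest its toe's top is about 52 mm above the table and it slopes down to the hinge.
- treadle (a joint): Treadle angle in rad: 0 at rest (raised by its spring), 0.20 at the stop, where the plate is level. The spring needs about 4 N at the pad to start and about 10 N at the stop. With the brush under it, it goes no further than about 0.13.
- lint_brush: Brush, 128 mm long (y), 8 thick, 18 wide at the head, tapering to 8 at the handle's end, 25 g. Origin: middle of its underside; +y to the handle end (64 mm off), bristles at -y. It lies across the base plate, underside 9 mm above the table, 40 mm of handle sticking out on the foot control's -y side, 6 mm of room above it under the treadle: draw it out level 85 mm, handle first, then lift.
- notions_tray: Shallow black tray, 125 mm (x) by 148 mm (y), fixed, behind the sewing machine (mind the machine in front and the tall wire rack on the robot's right, beyond y = -0.33). Origin: centre of its underside. Floor 2 mm, walls 2 mm thick and 18 mm high. Two bobbins and a small presser foot (to 14 mm high) are fixed in it beyond x = +30 mm; the rest of its floor is free.
- rolled_tape: Bystander: rolled measuring tape, 49x52 mm, 15 mm high, loose. Origin: centre of its underside.
- thread_snips: Bystander: steel thread snips, 20x90x8 mm, lying along its own y, loose. Origin: centre of its underside.
- spool_grey: Bystander: grey thread cone standing upright, 54 mm across, 86 mm high, loose. Origin: centre of its underside.
- pattern_weight_steel: Bystander: steel disc, 38 mm across, 15 mm high, loose. Origin: centre of its underside.
- glue_stick: Bystander: glue stick standing upright, 25 mm across, 88 mm high, loose. Origin: centre of its underside.
- seam_ripper: Bystander: seam ripper lying along its own y, 10x92x10 mm, loose. Origin: centre of its underside.

How it is judged:
By the outcome, as a careful person would: the job done as asked, in the order asked, and still so for the second after the job is handed in, with the robot touching nothing.
It also fails if it takes over 64 s, if anything falls off the work surface, if the arm or the gripper's body presses on something with over 40 N, if the wrist force passes 120 N, or if a joint passes its speed limit or range.

## Working session

There is one attempt and no reset: what is moved stays moved. The work goes in short steps, Python scripts to look and compute and a tool call to move; the robot and the scene stay as the last step left them, time stands still between calls to the robot, and variables do not carry over. Pictures are saved under pics/ and viewed, at most 10 in all, crops included, and the job is handed in when it is done.

Besides the shell and the picture viewer there is one more tool, called after "Call:" as name([rows], argument=value, ...), one row to a line, values as JSON. step_arm: Moves the arm, as the interface text tells. Its arguments: {"type":"object","properties":{"commands":{"type":"array"},"fingers":{"type":"number"},"grip_force":{"type":"number"}},"required":["commands"]}

```bash
mkdir -p pics; ls; python3 - <<'E'
from cell import *
import cv2
s=observe();print({k:s[k] for k in('time','tool_pos','tool_rot','opening','contact_force')})
for c in('top','side'):
    im=read_camera(c);cv2.imwrite(f'pics/{c}0.png',im[:,:,::-1])
    K=get_calibration(c);print(c,K['camera_matrix'],K['world_from_camera'],[k for k in K])
    for n in('foot_control','lint_brush','treadle_pad','notions_tray','rolled_tape','thread_snips','spool_grey','pattern_weight_steel','glue_stick','seam_ripper'):
        print(n,[(d['confidence'],[round(float(v),3) for v in d['at']]) for d in search_frame(c,n)][:2])
E
```

```text
pics
{'time': 0.0, 'tool_pos': array([ 0.15198814, -0.50209436,  0.22605683]), 'tool_rot': array([-3.14008251e+00, -2.08850350e-04,  2.93819395e-01]), 'opening': 0.09151479826186393, 'contact_force': array([ 0.76589144, -0.15799604,  0.18727621])}
top [[564.09051603   0.         313.74127647]
 [  0.         564.09051603 247.54474915]
 [  0.           0.           1.        ]] [[ 2.10038650e-02  9.81049802e-01 -1.92613923e-01  2.72072312e-01]
 [-9.99779303e-01  2.06926708e-02 -3.62740597e-03  1.57439670e-01]
 [ 4.27030599e-04  1.92647604e-01  9.81267914e-01  1.40219106e+00]
 [ 0.00000000e+00  0.00000000e+00  0.00000000e+00  1.00000000e+00]] ['camera_matrix', 'world_from_camera']
foot_control [(0.68, [0.593, 0.292, 0.032])]
lint_brush [(0.47, [0.53, 0.375, 0.008]), (0.26, [0.542, 0.573, 0.011])]
treadle_pad [(0.87, [0.589, 0.289, 0.04]), (0.6, [0.595, 0.289, 0.031])]
notions_tray [(0.63, [0.595, -0.136, 0.004]), (0.21, [0.542, 0.578, 0.014])]
rolled_tape [(0.5, [0.646, 0.406, 0.013]), (0.36, [0.542, 0.575, 0.01])]
thread_snips [(0.73, [0.529, 0.382, 0.008])]
spool_grey [(0.77, [0.363, 
[... 370 characters left out ...]
 [-0.35074546  0.6772671  -0.64675103 -0.71798922]
 [-0.01422354  0.68669351  0.7268079   1.03458865]
 [ 0.          0.          0.          1.        ]] ['camera_matrix', 'world_from_camera']
foot_control [(0.78, [0.591, 0.269, 0.033]), (0.59, [0.645, 0.4, 0.009])]
lint_brush [(0.61, [0.606, 0.222, 0.013])]
treadle_pad [(0.56, [0.585, 0.284, 0.036])]
notions_tray [(0.73, [0.594, -0.133, -0.0])]
rolled_tape [(0.71, [0.644, 0.4, 0.01])]
thread_snips [(0.5, [0.556, 0.378, 0.003])]
spool_grey [(0.93, [0.369, -0.208, 0.056])]
pattern_weight_steel [(0.52, [0.543, 0.567, 0.018])]
glue_stick [(0.72, [0.712, -0.188, 0.049])]
seam_ripper [(0.73, [0.585, 0.285, 0.035]), (0.64, [0.358, -0.255, 0.009])]
```

View pics/top0.png

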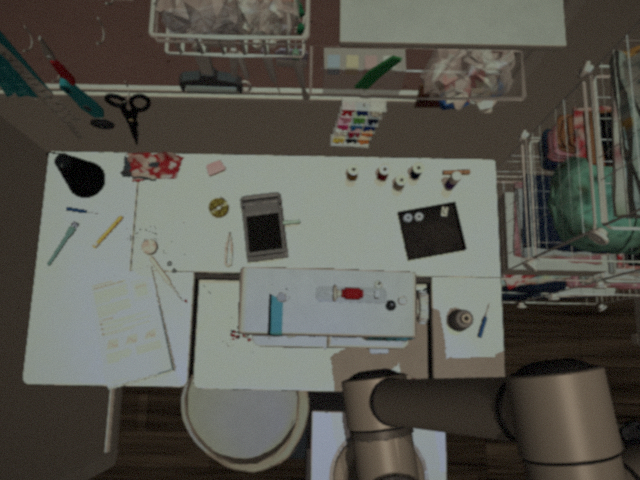

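View pics/side0.png

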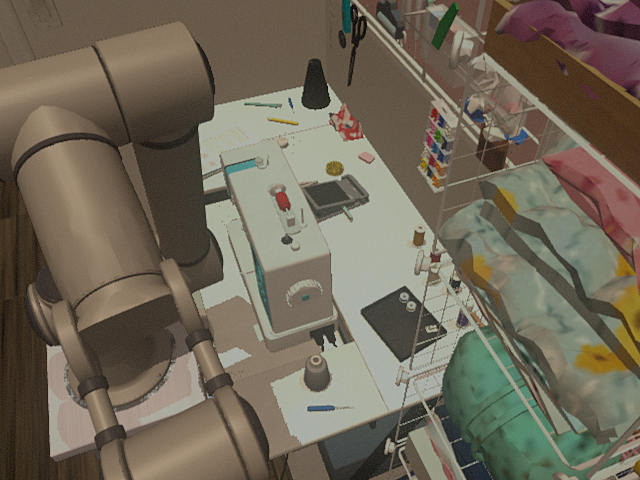

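The top view shows the foot control around (265,227) with the handle at (291,221), and the black tray at (432,231). The machine is in front of both, spanning (240-415, 267-338). The side view agrees. I'll zoom in next.

```bash
python3 - <<'E'
import cv2,numpy as np
t=cv2.imread('pics/top0.png');s=cv2.imread('pics/side0.png')
a=cv2.resize(t[180:280,215:315],(400,400),interpolation=cv2.INTER_CUBIC)
b=cv2.resize(s[160:240,290:390],(400,320),interpolation=cv2.INTER_CUBIC)
b=cv2.copyMakeBorder(b,0,80,0,0,cv2.BORDER_CONSTANT)
m=np.hstack([a,b]);m=cv2.convertScaleAbs(m,alpha=1.5)
cv2.imwrite('pics/z1.png',m)
a=cv2.resize(t[150:350,380:520],(420,600),interpolation=cv2.INTER_CUBIC)
b=cv2.resize(s[140:380,210:362],(380,600),interpolation=cv2.INTER_CUBIC)
cv2.imwrite('pics/z2.png',np.hstack([a,b]))
E
```

```text
(no output)
```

View pics/z1.png

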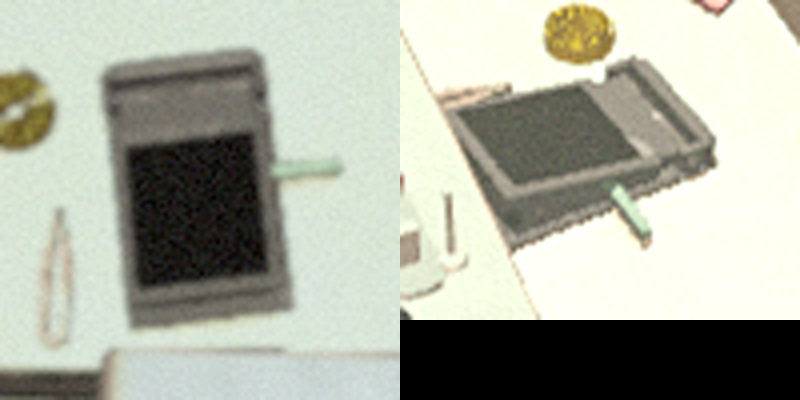

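View pics/z2.png

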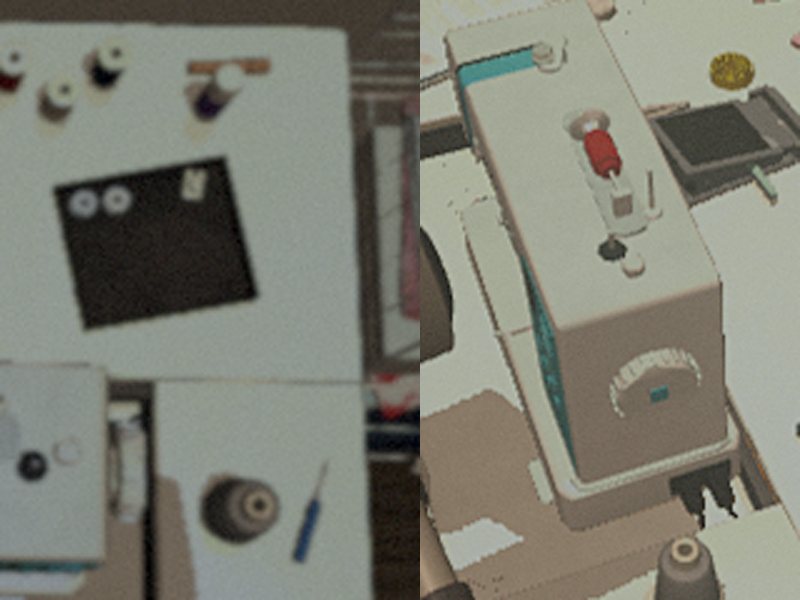

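The left zoom shows the foot control turned a few degrees, with the handle from (272,170) to its tip at (341,166) in the crop. The second zoom gives the tray corners (55,187), (224,157), (257,296), (85,328) and the machine's top edges. Now to compute positions.

```bash
cat > h.py <<'E'
import numpy as np
from cell import *
def ray(c,p):
    K=get_calibration(c);M=np.array(K['world_from_camera']);d=np.linalg.solve(np.array(K['camera_matrix']),[p[0],p[1],1.])
    return M[:3,3],M[:3,:3]@np.array([d[0],-d[1],-d[2]])
def atz(c,p,z):
    o,d=ray(c,p);return o+d*(z-o[2])/d[2]
def tri(p,q):
    (o,d),(O,D)=ray('top',p),ray('side',q)
    a,b=np.linalg.lstsq(np.c_[d,-D],O-o,rcond=None)[0]
    A,B=o+a*d,O+b*D
    return (A+B)/2,np.linalg.norm(A-B)
E
python3 - <<'E'
from h import *
np.set_printoptions(precision=4,suppress=True)
T=lambda x,y:(215+x/4,180+y/4)
S=lambda x,y:(290+(x-400)/4,160+y/4)
print('tip',tri(T(341,166),S(647,240)),atz('top',T(341,166),.015),atz('side',S(647,240),.013))
print('exit',atz('top',T(272,170),.015),atz('side',S(617,188),.015))
print('toe L,R',atz('top',T(132,328),0.005),atz('top',T(294,308),.005))
print('heel L,R',atz('top',T(103,72),.028),atz('top',T(264,50),.028))
print('pad corners',[atz('top',T(*p),z) for p,z in(((140,290),.047),((268,272),.047),((126,148),.030),((254,132),.030))])
U=lambda x,y:(380+x/3,150+y/3)
V=lambda x,y:(210+(x-420)/2.5,140+y/2.5)
print('mach',tri(U(105,368),V(720,282)),tri(U(105,558),V(558,328)))
print('mach RL',atz('top',(243,268),.25))
print('tray',[atz('top',U(*p),.018) for p in((55,187),(224,157),(257,296),(85,328))])
print('spool',tri(U(262,505),V(684,550)))
for c,o in (('top',None),):
    print('handwheel',atz('top',(427,285),.15))
E
```

```text
tip (array([0.6123, 0.1982, 0.0092]), np.float64(0.0003178851019898263)) [0.6108 0.1981 0.015 ] [0.611  0.1949 0.013 ]
exit [0.6072 0.2416 0.015 ] [0.6102 0.2448 0.015 ]
toe L,R [0.5059 0.3269 0.005 ] [0.5208 0.2256 0.005 ]
heel L,R [0.6654 0.3495 0.028 ] [0.682  0.2484 0.028 ]
pad corners [array([0.5225, 0.3179, 0.047 ]), array([0.5353, 0.2401, 0.047 ]), array([0.6158, 0.3326, 0.03  ]), array([0.6279, 0.2528, 0.03  ])]
mach (array([ 0.4556, -0.0545,  0.2161]), np.float64(0.0011212144420012712)) (array([ 0.3229, -0.0527,  0.2159]), np.float64(0.0018784043476468026))
mach RL [0.4521 0.307  0.25  ]
tray [array([ 0.6391, -0.0497,  0.018 ]), array([ 0.6684, -0.193 ,  0.018 ]), array([ 0.5489, -0.2172,  0.018 ]), array([ 0.5188, -0.0736,  0.018 ])]
spool (array([ 0.3706, -0.1969,  0.0887]), np.float64(0.0005437846538503537))
handwheel [ 0.438  -0.0926  0.15  ]
```

Triangulation is consistent: handle tip about (0.611, 0.197), foot control centre about (0.594, 0.288) with yaw about 0.15, and tray centre about (0.594, -0.133) with yaw about 0.2. The machine top is at z ≈ 0.216. I'll raise the tool first, then cross over.

Call:
step_arm([
  {"translation":[0,0,-40],"roll":0},
  {"translation":[0,0,-40],"roll":0},
  {"translation":[0,0,-40],"roll":0},
  {"translation":[28,-24,0],"roll":0},
  {"translation":[28,-24,0],"roll":0},
  {"translation":[28,-24,0],"roll":0},
  {"translation":[28,-24,0],"roll":0},
  {"translation":[28,-24,0],"roll":0},
  {"translation":[28,-24,0],"roll":0},
  {"translation":[28,-24,0],"roll":0},
  {"translation":[28,-24,0],"roll":0},
  {"translation":[28,-24,0],"roll":0},
  {"translation":[28,-24,0],"roll":0},
  {"translation":[28,-24,0],"roll":0},
], fingers=0.5)

```text
time: 2.27
tool_pos: [0.371, -0.1589, 0.347]
tool_rot: [3.141, -0.001, 0.294]
contact_force: [0.9, -0.5, -0.1]
opening: 0.0463
grip_force: 0.0
```

Call:
step_arm([
  {"translation":[0,0,0],"roll":-0.113},
  {"translation":[0,0,0],"roll":-0.113},
  {"translation":[0,0,0],"roll":-0.113},
  {"translation":[0,0,0],"roll":-0.113},
  {"translation":[0,0,0],"roll":-0.113},
  {"translation":[0,0,0],"roll":-0.113},
  {"translation":[0,0,0],"roll":-0.113},
  {"translation":[0,0,0],"roll":-0.113},
  {"translation":[0,0,0],"roll":-0.113},
  {"translation":[0,0,0],"roll":-0.113},
  {"translation":[0,0,0],"roll":-0.113},
  {"translation":[0,0,0],"roll":-0.113},
])

```text
time: 3.27
tool_pos: [0.3704, -0.1606, 0.3468]
tool_rot: [3.141, 0.0, 1.655]
contact_force: [0.1, 0.7, -0.1]
opening: 0.046
grip_force: 0.0
```

```bash
cat >> h.py <<'E'
def delta(target):
    s=observe();d=np.array(target)-s['tool_pos'];w=s['tool_rot'][2];c,n=np.cos(w),np.sin(w)
    print('pos',s['tool_pos'].round(4),'yaw',round(w,3),'q',np.round(s['qpos'],2),'F',s['contact_force'].round(1))
    print('tool mm',(1000*np.array([d[0]*c+d[1]*n,d[0]*n-d[1]*c,-d[2]])).round(1))
E
python3 -c "
from h import *
delta([.6095,.2165,.347])"
```

```text
pos [ 0.3704 -0.1606  0.3468] yaw 1.655 q [-0.6   0.04  1.58 -0.    1.52 -0.68] F [ 0.1  0.7 -0.1]
tool mm [ 3.555e+02  2.701e+02 -2.000e-01]
```

Call:
step_arm([
  {"translation":[29.6,22.5,0],"roll":0},
  {"translation":[29.6,22.5,0],"roll":0},
  {"translation":[29.6,22.5,0],"roll":0},
  {"translation":[29.6,22.5,0],"roll":0},
  {"translation":[29.6,22.5,0],"roll":0},
  {"translation":[29.6,22.5,0],"roll":0},
  {"translation":[29.6,22.5,0],"roll":0},
  {"translation":[29.6,22.5,0],"roll":0},
  {"translation":[29.6,22.5,0],"roll":0},
  {"translation":[29.6,22.5,0],"roll":0},
  {"translation":[29.6,22.5,0],"roll":0},
  {"translation":[29.6,22.5,0],"roll":0},
  {"translation":[0,0,35],"roll":0},
  {"translation":[0,0,35],"roll":0},
  {"translation":[0,0,35],"roll":0},
  {"translation":[0,0,35],"roll":0},
  {"translation":[0,0,35],"roll":0},
  {"translation":[0,0,35],"roll":0},
  {"translation":[0,0,20],"roll":0},
  {"translation":[0,0,0],"roll":0},
])

```text
time: 4.93
tool_pos: [0.6084, 0.214, 0.111]
tool_rot: [-3.131, 0.002, 1.65]
contact_force: [-1.0, -0.9, -0.2]
opening: 0.0456
grip_force: 0.0
```

```bash
python3 -c "
from h import *
import cv2
delta([.6095,.2165,.003])
t=read_camera('top');s=read_camera('side')
a=cv2.resize(t[160:280,215:335],(400,400),interpolation=cv2.INTER_CUBIC)
b=cv2.resize(s[130:250,280:400],(400,400),interpolation=cv2.INTER_CUBIC)
m=cv2.convertScaleAbs(np.hstack([a,b]),alpha=1.5)
cv2.imwrite('pics/z3.png',m[:,:,::-1])"
```

```text
pos [0.6084 0.214  0.111 ] yaw 1.65 q [ 0.22  0.67  1.31 -0.    1.18  0.14] F [-1.  -0.9 -0.2]
tool mm [  2.4   1.3 108. ]
```

View pics/z3.png

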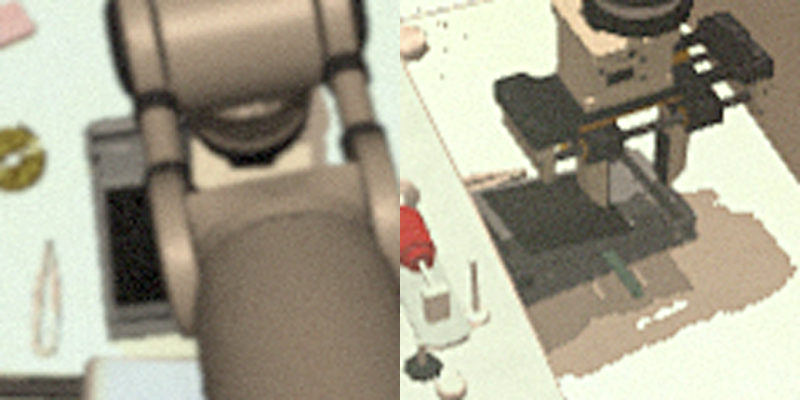

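The side view shows the open fingers above the handle (handle at (605,250)–(640,295) in the crop), straddling it. Going down.

Call:
step_arm([
  {"translation":[0,0,25],"roll":0},
  {"translation":[0,0,25],"roll":0},
  {"translation":[0,0,15],"roll":0},
  {"translation":[0,0,10],"roll":0},
  {"translation":[0,0,0],"roll":0},
  {"translation":[0,0,0],"roll":0},
])

```text
time: 5.53
tool_pos: [0.6126, 0.215, 0.0433]
tool_rot: [3.139, -0.0, 1.65]
contact_force: [0.8, -0.3, 0.2]
opening: 0.0458
grip_force: 0.0
```

```bash
python3 -c "
from h import *
import cv2
delta([.6095,.2165,.004])
s=read_camera('side')
b=cv2.resize(s[170:240,320:390],(560,560),interpolation=cv2.INTER_CUBIC)
cv2.imwrite('pics/z4.png',cv2.convertScaleAbs(b,alpha=1.6)[:,:,::-1])"
```

```text
pos [0.6126 0.215  0.0433] yaw 1.65 q [ 0.22  0.74  1.37 -0.    1.03  0.14] F [ 0.8 -0.3  0.2]
tool mm [ 1.8 -3.  39.3]
```

View pics/z4.png

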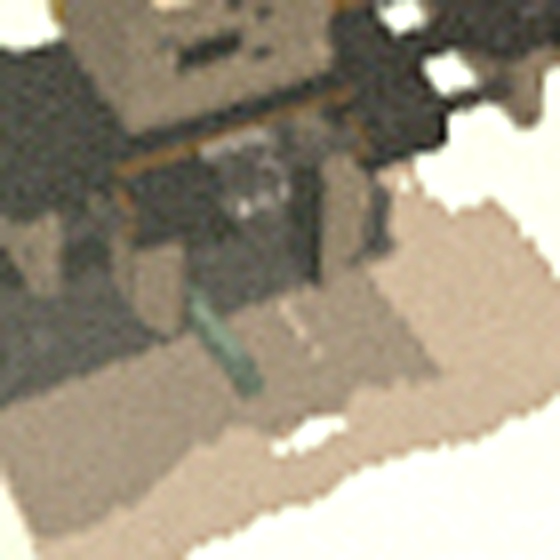

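The fingers ((160,335) and (345,275)) straddle the handle, whose tip is at (250,385), in line with the estimate. A small correction, then down and grip.

Call:
step_arm([
  {"translation":[1,-1.5,10],"roll":0},
  {"translation":[0.5,-1,10],"roll":0},
  {"translation":[0,0,10],"roll":0},
  {"translation":[0,0,6],"roll":0},
  {"translation":[0,0,3],"roll":0},
  {"translation":[0,0,0],"roll":0},
  {"translation":[0,0,0],"roll":0},
  {"translation":[0,0,0],"roll":0},
])

```text
time: 6.25
tool_pos: [0.6093, 0.2161, 0.003]
tool_rot: [3.141, -0.0, 1.65]
contact_force: [-0.0, -0.1, 0.1]
opening: 0.0458
grip_force: 0.0
```

Call:
step_arm([
  {"translation":[0,0,0],"roll":0},
  {"translation":[0,0,0],"roll":0},
  {"translation":[0,0,0],"roll":0},
  {"translation":[0,0,0],"roll":0},
  {"translation":[0,0,0],"roll":0},
  {"translation":[0,0,0],"roll":0},
  {"translation":[0,0,0],"roll":0},
  {"translation":[0,0,0],"roll":0},
], fingers=0, grip_force=15)

```text
time: 6.92
tool_pos: [0.609, 0.216, 0.0027]
tool_rot: [3.142, 0.0, 1.65]
contact_force: [1.0, -0.6, 0.1]
opening: 0.0093
grip_force: 15.0
```

Gripped at 9.3 mm, which fits the taper. Lifting 2 mm and drawing the brush out level.

Call:
step_arm([
  {"translation":[0,0,-2],"roll":0},
  {"translation":[0,0,0],"roll":0},
  {"translation":[-6,0,0],"roll":0},
  {"translation":[-8,0,0],"roll":0},
  {"translation":[-8,0,0],"roll":0},
  {"translation":[-8,0,0],"roll":0},
  {"translation":[-8,0,0],"roll":0},
  {"translation":[-8,0,0],"roll":0},
  {"translation":[-8,0,0],"roll":0},
  {"translation":[-8,0,0],"roll":0},
  {"translation":[-8,0,0],"roll":0},
  {"translation":[-8,0,0],"roll":0},
  {"translation":[-8,0,0],"roll":0},
  {"translation":[-8,0,0],"roll":0},
  {"translation":[-8,0,0],"roll":0},
  {"translation":[-8,0,0],"roll":0},
  {"translation":[-4,0,0],"roll":0},
  {"translation":[0,0,0],"roll":0},
], grip_force=25)

```text
time: 8.42
tool_pos: [0.6181, 0.1013, 0.0047]
tool_rot: [-3.142, 0.0, 1.649]
contact_force: [-0.2, -0.7, -0.4]
opening: 0.0086
grip_force: 24.9
```

```bash
python3 -c "
from h import *
import cv2
t=read_camera('top');s=read_camera('side')
a=cv2.resize(t[180:280,215:315],(400,400),interpolation=cv2.INTER_CUBIC)
b=cv2.resize(s[160:260,300:400],(400,400),interpolation=cv2.INTER_CUBIC)
m=cv2.convertScaleAbs(np.hstack([a,b]),alpha=1.5)
cv2.imwrite('pics/z5.png',m[:,:,::-1])
delta([.588,-.18,.12])
print('glue',atz('top',(457,175),.088),tri((457,175),(0,0))[0]*0, [d for n in ('glue_stick',) for d in search_frame('top',n)][:1])"
```

```text
pos [0.618  0.1024 0.0047] yaw 1.649 q [ 0.04  0.76  1.46  0.    0.92 -0.04] F [ 0.3  0.1 -0.4]
tool mm [-279.1  -52.  -115.3]
glue [ 0.71744796 -0.18282034  0.088     ] [ 0. -0.  0.] [{'at': [0.7117, -0.1771, 0.0715], 'confidence': 0.6}]
```

View pics/z5.png

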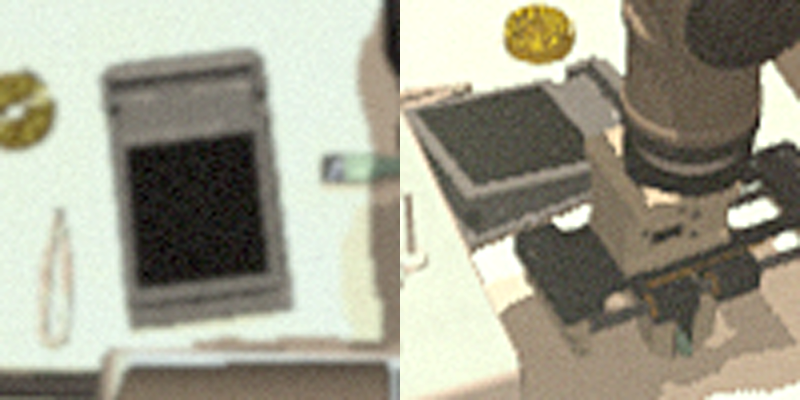

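The brush is clear of the foot control: head end at crop (322,170), about 108 mm from the grasp and in line with the tool. Lifting, turning to the tray's yaw and crossing over.

Call:
step_arm([
  {"translation":[0,0,-20],"roll":0},
  {"translation":[0,0,-35],"roll":0},
  {"translation":[0,0,-35],"roll":0},
  {"translation":[0,0,-25],"roll":0},
  {"translation":[0,0,0],"roll":-0.061},
  {"translation":[0,0,0],"roll":-0.06},
  {"translation":[-28,-2,0],"roll":0},
  {"translation":[-28,-2,0],"roll":0},
  {"translation":[-28,-2,0],"roll":0},
  {"translation":[-28,-2,0],"roll":0},
  {"translation":[-28,-2,0],"roll":0},
  {"translation":[-28,-2,0],"roll":0},
  {"translation":[-28,-2,0],"roll":0},
  {"translation":[-28,-2,0],"roll":0},
  {"translation":[-28,-2,0],"roll":0},
  {"translation":[0,0,0],"roll":0},
])

```text
time: 9.9
tool_pos: [0.6507, -0.1531, 0.1195]
tool_rot: [3.141, 0.002, 1.767]
contact_force: [-0.8, 0.5, -0.3]
opening: 0.0088
grip_force: 24.9
```

```bash
python3 -c "
from h import *
delta([.583,-.1805,.05])"
```

```text
pos [ 0.6507 -0.1531  0.1195] yaw 1.767 q [-0.34  0.69  1.23 -0.    1.22 -0.54] F [-0.8  0.5 -0.3]
tool mm [-13.7 -71.7  69.5]
```

Call:
step_arm([
  {"translation":[-5,-25,0],"roll":0},
  {"translation":[-5,-25,0],"roll":0},
  {"translation":[-3.7,-21.7,0],"roll":0},
  {"translation":[0,0,25],"roll":0},
  {"translation":[0,0,25],"roll":0},
  {"translation":[0,0,18],"roll":0},
  {"translation":[0,0,0],"roll":0},
  {"translation":[0,0,0],"roll":0},
])

```text
time: 10.57
tool_pos: [0.5825, -0.1749, 0.0512]
tool_rot: [-3.14, -0.001, 1.772]
contact_force: [0.4, 0.3, -0.6]
opening: 0.009
grip_force: 24.9
```

```bash
python3 -c "
from h import *
import cv2
t=read_camera('top');s=read_camera('side')
a=cv2.resize(t[170:270,370:470],(400,400),interpolation=cv2.INTER_CUBIC)
b=cv2.resize(s[270:370,350:450],(400,400),interpolation=cv2.INTER_CUBIC)
m=cv2.convertScaleAbs(np.hstack([a,b]),alpha=1.8)
cv2.imwrite('pics/z6.png',m[:,:,::-1])
delta([.583,-.1805,.005])"
```

```text
pos [ 0.5838 -0.1756  0.053 ] yaw 1.771 q [-0.42  0.67  1.49 -0.    0.98 -0.62] F [ 0.1  0.6 -0.3]
tool mm [-4.6 -1.7 48. ]
```

View pics/z6.png

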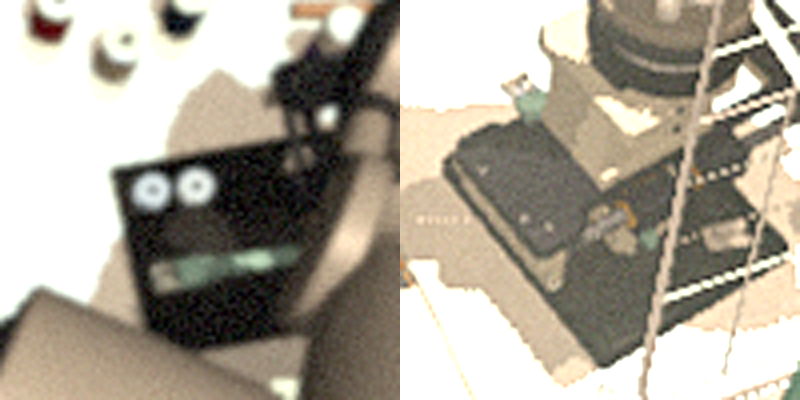

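The top view shows the brush over the tray with its head end at crop (150,278), clear of the bobbins at (150,190) and (197,187). I'll check the head position in numbers.

```bash
python3 -c "
from h import *
T=lambda x,y:(370+x/4,170+y/4)
np.set_printoptions(precision=4,suppress=True)
h=atz('top',T(150,278),.062);print('head',h)
q=atz('top',T(300,252),.062);print('pt',q, np.arctan2(*( (q-h)[:2])))
c=np.array([.5938,-.1334]);R=np.array([[np.cos(.2),-np.sin(.2)],[np.sin(.2),np.cos(.2)]])
print('local head',(h[:2]-c)@R,'local pt',(q[:2]-c)@R,'tray L top corner',(atz('top',T(115,172),.018)[:2]-c)@R)"
```

```text
head [ 0.5598 -0.0648  0.062 ]
pt [ 0.5779 -0.1562  0.062 ] 2.9461614868646677
local head [-0.0197  0.074 ] local pt [-0.0201 -0.0192] tray L top corner [0.0592 0.0724]
```

Call:
step_arm([
  {"translation":[-3.5,0,0],"roll":0},
  {"translation":[-3.5,0,10],"roll":0},
  {"translation":[0,0,12],"roll":0},
  {"translation":[0,0,12],"roll":0},
  {"translation":[0,0,9],"roll":0},
  {"translation":[0,0,4],"roll":0},
  {"translation":[0,0,1.5],"roll":0},
  {"translation":[0,0,0],"roll":0},
  {"translation":[0,0,0],"roll":0},
  {"translation":[0,0,0],"roll":0},
])

```text
time: 11.5
tool_pos: [0.5842, -0.1827, 0.0029]
tool_rot: [-3.142, 0.0, 1.771]
contact_force: [-0.3, -0.1, -0.3]
opening: 0.0089
grip_force: 24.9
```

Free of contact 1 mm above the tray floor. Releasing gently.

Call:
step_arm([
  {"translation":[0,0,0],"roll":0},
  {"translation":[0,0,0],"roll":0},
  {"translation":[0,0,0],"roll":0},
  {"translation":[0,0,0],"roll":0},
  {"translation":[0,0,0],"roll":0},
  {"translation":[0,0,0],"roll":0},
  {"translation":[0,0,-10],"roll":0},
  {"translation":[0,0,-20],"roll":0},
  {"translation":[0,0,-30],"roll":0},
  {"translation":[0,0,-35],"roll":0},
  {"translation":[0,0,-35],"roll":0},
  {"translation":[0,0,-35],"roll":0},
  {"translation":[0,0,-35],"roll":0},
  {"translation":[0,0,-35],"roll":0},
  {"translation":[0,0,-35],"roll":0},
  {"translation":[0,0,-30],"roll":0},
  {"translation":[0,0,0],"roll":0},
], fingers=0.28, grip_force=3)

```text
time: 12.92
tool_pos: [0.5859, -0.1834, 0.3117]
tool_rot: [3.131, 0.008, 1.771]
contact_force: [0.7, -0.1, 1.0]
opening: 0.0258
grip_force: 0.0
```

```bash
python3 -c "
from h import *
delta([.542,.280,.30])"
```

```text
pos [ 0.5859 -0.1834  0.3117] yaw 1.771 q [-0.43  0.46  1.11 -0.    1.56 -0.63] F [ 0.7 -0.1  1. ]
tool mm [462.8  49.1  11.7]
```

Call:
step_arm([
  {"translation":[35.6,3.8,0],"roll":0},
  {"translation":[35.6,3.8,0],"roll":0},
  {"translation":[35.6,3.8,0],"roll":0},
  {"translation":[35.6,3.8,0],"roll":0},
  {"translation":[35.6,3.8,0],"roll":0},
  {"translation":[35.6,3.8,0],"roll":0},
  {"translation":[35.6,3.8,0],"roll":0},
  {"translation":[35.6,3.8,0],"roll":0},
  {"translation":[35.6,3.8,0],"roll":0},
  {"translation":[35.6,3.8,0],"roll":0},
  {"translation":[35.6,3.8,0],"roll":0},
  {"translation":[35.6,3.8,0],"roll":0},
  {"translation":[35.6,3.8,0],"roll":0},
  {"translation":[0,0,0],"roll":0},
], fingers=0)

```text
time: 14.08
tool_pos: [0.5388, 0.2865, 0.303]
tool_rot: [-3.141, -0.003, 1.777]
contact_force: [0.7, -0.4, -0.7]
opening: 0.0002
grip_force: 0.0
```

Call:
step_arm([
  {"translation":[0,0,0],"roll":-0.117},
  {"translation":[0,0,0],"roll":-0.117},
  {"translation":[0,0,0],"roll":-0.117},
  {"translation":[0,0,0],"roll":-0.117},
  {"translation":[0,0,0],"roll":-0.117},
  {"translation":[0,0,0],"roll":-0.117},
  {"translation":[0,0,0],"roll":-0.117},
  {"translation":[0,0,0],"roll":-0.117},
  {"translation":[0,0,0],"roll":-0.117},
  {"translation":[0,0,0],"roll":-0.117},
  {"translation":[0,0,0],"roll":-0.117},
  {"translation":[0,0,0],"roll":-0.117},
  {"translation":[0,0,0],"roll":-0.117},
  {"translation":[0,0,0],"roll":0},
])

```text
time: 15.25
tool_pos: [0.5405, 0.2802, 0.3034]
tool_rot: [-3.141, -0.0, -2.987]
contact_force: [-0.1, 0.2, -0.2]
opening: 0.0009
grip_force: 0.0
```

```bash
python3 -c "
from h import *
import cv2
t=read_camera('top');s=read_camera('side')
a=cv2.resize(t[170:270,370:470],(400,400),interpolation=cv2.INTER_CUBIC)
b=cv2.resize(s[270:370,350:450],(400,400),interpolation=cv2.INTER_CUBIC)
m=cv2.convertScaleAbs(np.hstack([a,b]),alpha=1.8)
cv2.imwrite('pics/z7.png',m[:,:,::-1])
delta([.542,.280,.10])"
```

```text
pos [0.5405 0.2804 0.3033] yaw -2.995 q [ 0.35  0.46  1.13 -0.    1.55 -1.36] F [0.5 0.  1.4]
tool mm [ -1.4  -0.6 203.3]
```

View pics/z7.png

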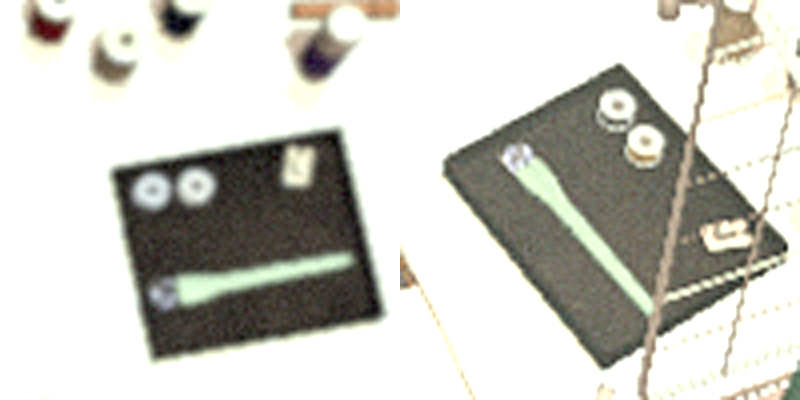

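The brush lies flat in the tray: head at crop (165,293), handle end at (353,258), inside the walls and clear of the bobbins. The other things haven't moved. Now the press.

Call:
step_arm([
  {"translation":[0,0,35],"roll":0},
  {"translation":[0,0,35],"roll":0},
  {"translation":[0,0,35],"roll":0},
  {"translation":[0,0,35],"roll":0},
  {"translation":[0,0,30],"roll":0},
  {"translation":[0,0,25],"roll":0},
  {"translation":[0,0,20],"roll":0},
  {"translation":[0,0,15],"roll":0},
  {"translation":[0,0,10],"roll":0},
  {"translation":[0,0,0],"roll":0},
  {"translation":[0,0,0],"roll":0},
], grip_force=20)

```text
time: 16.27
tool_pos: [0.5408, 0.2807, 0.0634]
tool_rot: [-3.141, -0.0, -2.993]
contact_force: [0.1, 0.4, 0.1]
opening: 0.0005
grip_force: 0.0
```

```bash
python3 -c "
from h import *
delta([.541,.280,.023])"
```

```text
pos [0.5408 0.2807 0.0634] yaw -2.993 q [ 0.35  0.66  1.48 -0.    1.01 -1.37] F [0.1 0.4 0.1]
tool mm [-0.1 -0.7 40.4]
```

Call:
step_arm([
  {"translation":[0,0,6],"roll":0},
  {"translation":[0,0,6],"roll":0},
  {"translation":[0,0,5],"roll":0},
  {"translation":[0,0,4],"roll":0},
  {"translation":[0,0,4],"roll":0},
  {"translation":[0,0,4],"roll":0},
  {"translation":[0,0,3],"roll":0},
  {"translation":[0,0,3],"roll":0},
  {"translation":[0,0,2],"roll":0},
  {"translation":[0,0,0],"roll":0},
  {"translation":[0,0,0],"roll":0},
])

```text
time: 17.18
tool_pos: [0.5393, 0.2806, 0.0264]
tool_rot: [-3.141, -0.003, -2.991]
contact_force: [-5.9, -1.4, 8.2]
opening: 0.0007
grip_force: 4.1
```

Call:
step_arm([
  {"translation":[0,0,1.5],"roll":0},
  {"translation":[0,0,1.5],"roll":0},
  {"translation":[0,0,1],"roll":0},
  {"translation":[0,0,0],"roll":0},
  {"translation":[0,0,0],"roll":0},
])

```text
time: 17.6
tool_pos: [0.5392, 0.2806, 0.0227]
tool_rot: [-3.141, -0.003, -2.991]
contact_force: [-6.2, -0.9, 10.0]
opening: 0.0003
grip_force: 4.9
```

Call:
step_arm([
  {"translation":[0,0,0.7],"roll":0},
  {"translation":[0,0,0],"roll":0},
  {"translation":[0,0,0],"roll":0},
])

```text
time: 17.85
tool_pos: [0.5392, 0.2806, 0.0225]
tool_rot: [-3.141, -0.002, -2.991]
contact_force: [-8.1, -2.3, 13.4]
opening: 0.0001
grip_force: 6.5
```

The force rises while z stays put, so it is at the stop. Press a little firmer and hold.

Call:
step_arm([
  {"translation":[0,0,0.7],"roll":0},
  {"translation":[0,0,0],"roll":0},
  {"translation":[0,0,0],"roll":0},
  {"translation":[0,0,0],"roll":0},
  {"translation":[0,0,0],"roll":0},
  {"translation":[0,0,0],"roll":0},
  {"translation":[0,0,0],"roll":0},
  {"translation":[0,0,0],"roll":0},
  {"translation":[0,0,0],"roll":0},
  {"translation":[0,0,0],"roll":0},
  {"translation":[0,0,0],"roll":0},
  {"translation":[0,0,0],"roll":0},
  {"translation":[0,0,0],"roll":0},
  {"translation":[0,0,0],"roll":0},
  {"translation":[0,0,0],"roll":0},
  {"translation":[0,0,0],"roll":0},
  {"translation":[0,0,0],"roll":0},
])

```text
time: 19.27
tool_pos: [0.5393, 0.2806, 0.0223]
tool_rot: [-3.141, -0.002, -2.991]
contact_force: [-9.1, -3.0, 16.7]
opening: 0.0003
grip_force: 8.4
```

Held for over 1.4 s at the stop. Now letting it up gently and moving clear.

Call:
step_arm([
  {"translation":[0,0,-3],"roll":0},
  {"translation":[0,0,-5],"roll":0},
  {"translation":[0,0,-5],"roll":0},
  {"translation":[0,0,-5],"roll":0},
  {"translation":[0,0,-5],"roll":0},
  {"translation":[0,0,-6],"roll":0},
  {"translation":[0,0,-10],"roll":0},
  {"translation":[0,0,-20],"roll":0},
  {"translation":[0,0,-30],"roll":0},
  {"translation":[0,0,-35],"roll":0},
  {"translation":[0,0,-35],"roll":0},
  {"translation":[0,0,-35],"roll":0},
  {"translation":[0,0,-35],"roll":0},
  {"translation":[0,0,-35],"roll":0},
  {"translation":[0,0,0],"roll":0},
  {"translation":[0,0,0],"roll":0},
])

```text
time: 20.6
tool_pos: [0.541, 0.281, 0.2871]
tool_rot: [3.141, 0.004, -2.991]
contact_force: [-0.6, 0.8, -0.6]
opening: 0.0008
grip_force: 0.0
```

```bash
python3 -c "
from h import *
import cv2
t=read_camera('top');s=read_camera('side')
a=cv2.resize(t[150:350,200:480],(560,400));b=cv2.resize(s[160:240,290:390],(240,192))
m=np.hstack([a,cv2.copyMakeBorder(b,0,208,0,0,cv2.BORDER_CONSTANT)])
cv2.imwrite('pics/z8.png',cv2.convertScaleAbs(m,alpha=1.5)[:,:,::-1])
print(search_frame('side','treadle_pad')[:1],observe()['contact_force'])"
```

```text
[{'at': [0.5563, 0.3774, 0.0024], 'confidence': 0.6}] [-0.4832846   0.52345496  0.6932518 ]
```

View pics/z8.png

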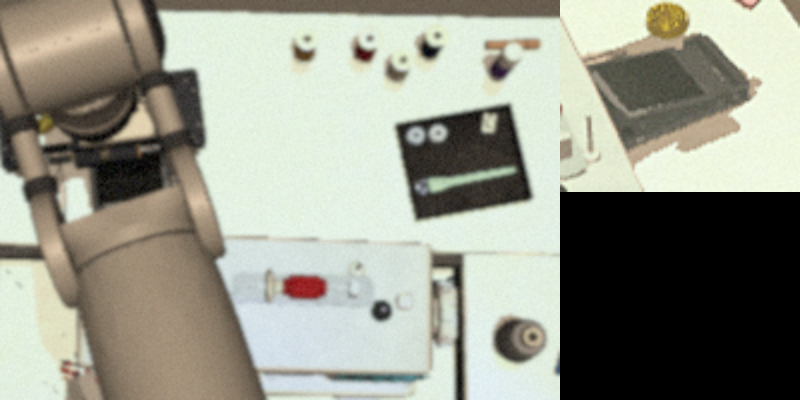

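The treadle is back up (small picture, plate raised at (650,85)), the brush is flat in the tray from (418,187) to (517,172), the visible bystanders haven't moved, and the arm is clear.

```bash
python3 -c "
from cell import *
print(hand_in())"
```

```text
the job is handed in; nothing more can be done
None
```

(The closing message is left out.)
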